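# Put three bench items back on their own rests

### The job

The sample cup, the reagent bottle and the test weight stand on one another's rests. Move them, using the empty grey hexagonal mat or free bench in between, until the sample cup stands in the middle of the round cork mat, the reagent bottle in the middle of the square white tile and the test weight in the middle of the oblong steel plate. Keep all three upright and leave the dish, the timer and the crucible where they are.

Things in the scene. Friction and masses are not known exactly. Their poses are not given: they have to be found in the camera images.
- cup_center (a point): Sample cup: translucent plastic cup with a green screw lid, standing; 61 mm across, 59 mm tall, about 45 g. The lid (60 mm across, top 14 mm) overhangs the body (about 54 mm across below it). This point is the centre, 29.5 mm above the underside; z up. Loose. At the start it stands on the white tile.
- bottle_center (a point): Reagent bottle: pale grey-white round bottle with a printed label and a blue screw cap, standing; body 52 mm across, straight-sided to about 80 mm up, 113 mm tall with its cap (cap 36 mm across, top 17 mm), about 150 g. This point is the centre, 56.5 mm above the underside; z up. Loose. At the start it stands on the steel plate.
- weight_center (a point): Test weight: small bare-metal cylinder with a knob on top, standing; 22 mm across, 44 mm tall, about 100 g. This point is the centre, 22 mm above the underside; z up. Loose. At the start it stands on the cork mat.
- cork_mat: Round cork mat, 96 mm across: the rest of the sample cup. Fixed to the bench, 6 mm thick with a flat top; origin at the centre of its underside (bench level), z up. 
- tile: Square white ceramic tile, 90 x 90 mm: the rest of the reagent bottle. Fixed to the bench, 6 mm thick with a flat top; origin at the centre of its underside (bench level), z up. 
- steel_plate: Oblong bare steel plate, 64 mm along its x by 130 mm along its y, with a small dark screw head near each end: the rest of the test weight. Fixed to the bench, 6 mm thick with a flat top; origin at the centre of its underside (bench level), z up. 
- spare_mat: Hexagonal grey plastic mat, 108 mm over its corners: empty, free for setting something down on the way. Fixed to the bench, 6 mm thick with a flat top; origin at the centre of its underside (bench level), z up. 
- dish_center (a point): Bystander: clear plastic dish, 92 mm across, 15 mm tall, flat on the bench; the point is its centre. Loose; leave it in place.
- timer_center (a point): Bystander: white square bench timer lying flat, 66 x 66 x 20 mm; the point is its centre. Loose; leave it in place.
- crucible_center (a point): Bystander: small porcelain crucible, open cone, 45 mm across its rim, 32 mm tall; the point is its centre. Loose; leave it in place.
There are look-alikes about, which are no part of the job. Leave any purple look-alike of the part that bears cup_center alone.

How it is judged (in metres and radians):
At the end, for the whole second after the job is handed in: The cup is on the cork mat, the bottle on the white tile and the weight on the steel plate, each with its centre within 15 mm horizontally of its rest's centre, standing on the rest (height within 4 mm), upright within 0.1 rad and at rest; dish, timer and crucible within 20 mm of where they started (horizontal distance between cup_center and cork_mat below 0.015 m and z of cup_center in the frame of cork_mat between 0.0315 and 0.0395 m and angle between each of cup_center, bottle_center, weight_center's own z axis and vertical below 0.1 rad and linear speed of each of cup, bottle, weight below 0.02 m/s and horizontal distance between bottle_center and tile below 0.015 m and z of bottle_center in the frame of tile between 0.0585 and 0.0665 m and horizontal distance between weight_center and steel_plate below 0.015 m and z of weight_center in the frame of steel_plate between 0.024 and 0.032 m and distance of each of dish_center, timer_center, crucible_center from where it was at the start of the episode below 0.02 m); the robot touches nothing.
It fails at once if the cup, the bottle or the weight is tipped (more than 0.6 rad) (angle between any of cup_center, bottle_center, weight_center's own z axis and vertical above 0.6 rad).
It fails at once if the dish, the timer or the crucible is pushed more than 20 mm from its place (distance of any of dish_center, timer_center, crucible_center from where it was at the start of the episode above 0.02 m).
It also fails if it takes over 96 s, if anything falls off the work surface, if the arm or the gripper's body presses on something with over 40 N, if the wrist force passes 120 N, or if a joint passes its speed limit or range.

### The arm

A 6-joint arm with a two-finger parallel gripper is mounted at the origin on a cart in front of the work surface, level with it; the furniture and walls round the work are solid. World frame = base frame: x ahead of the robot, y to its left, z up, the work surface at z = 0. Lengths are in m, angles in degrees, forces in N, time in s.
With the tool pointing down it reaches from about 0.35 to 0.875 m from the base axis. Payload 4.2 kg.
Tool frame: the origin (TCP) lies at the centre of the arm's flange, where the gripper is bolted on; the fingertips stand 182 mm ahead of it and the grasp point (between the pads) lies 164 mm ahead of it (r.nose_length is the distance from the TCP to the fingertips, in m); z points along the fingers, y is the line along which they close (so a half turn about z gives the same grasp; the last joint's range is limited). The gripper opens to 87 mm and grips with 3 to 60 N. Pads are 19 mm wide; open, the fingers measure 117 mm over their backs; the gripper's body (75 mm by 190 mm) begins 51 mm behind the grasp point.
Start: joints at [86.551, 22.042, 0.453, 0, -68.411, -14.817], TCP at [0.196, 0.593, 0.405] pointing down, gripper open.
Joint ranges: [-179.83, 179.83], [-69.29, 118.12], [-61.27, 80.66], [-181.25, 117.63], [-171.15, -9.14], [-177.46, 177.46]. Speed limits (degrees/s): [159.86, 159.86, 180, 180, 180, 180].

### API

Orientations are given as a 3x3 rotation matrix whose columns are the frame's x, y, z axes.
In Python, from station import r, vision gives the robot as it stands. The module is installed in compiled form; this text tells all that it offers.
- The arm moves only by the shell command python3 -m creep 'ROWS'. ROWS is JSON, a list of rows, each a list of 7 numbers: the opening, from -1 (shut) to 1 (fully open), then the shift along the tool's x, y, z in mm, then the turn, a rotation vector about the tool's x, y, z in degrees. A call has 1 to 8 rows; each row is the pose to reach, as a shift and turn from the pose commanded when the call began, along the tool's axes at that moment; what a row does not reach only later rows make up. A row lasts 1/12 s, in which the tool goes at most 41.7 mm and 7.16 degrees, less where a joint would pass 70% of its speed; a pose out of reach is approached as far as the arm can. A call with a gripper value outside its range is refused whole. The fingers move at their own pace and stop on an object; the grip force is fixed at half the most. Time passes only in rows, so rows that repeat a pose let the fingers close. It gives the time, the measured TCP pose, the force, the opening and the grip force at its end, in the units of the state.
- r.sense(): the state, without advancing time (a new reading comes with each control period).
- vision.capture(name): name is "side" or "top"; returns (picture, depth): 400x640x3 uint8, red, green, blue; 400x640 float32, m along the optical axis (not along the pixel's ray), 0 where there is no reading.
- vision.camera_model(name): a dict with "vertical_fov" (degrees; the focal length in pixels is half the picture's height over the tangent of half this angle, whatever the lens; pixels are square), "cx", "cy" (the principal point, pixels), "extrinsics" (4x4, takes a point from camera to world coordinates). Camera axes: x right, y down, z forward; pixel columns grow to the right and rows downward; lengths in m; the calibration is good to about 2 mm. A picture is of the moment at which its call begins. camera_model takes no time and is no camera call.
- r.finish_job(): hands the job in; it is judged then, once.
Trained networks look in the newest picture that a camera, given by its name, has taken for a name from the list of things; names that differ only in an ending like _2 or _b are one class to them, and where a whole thing is asked for, a point or a joint stands for the part that bears it (a point fixed in the world has none). Each returns a list of dicts, best first, with "conf" (0 to 1); they miss things now and then, are a little off and sometimes report something else, mostly with a low value. They report only what shows in the picture. A call takes as long as a camera call. They do not tell look-alikes from the thing itself.
- vision.find_in(camera, thing): "uv" ([column, row] in pixels, amid what is visible of it).
- vision.cut_out(camera, thing): "region" (400x640 bool, what is visible of it) and "uv" ([column, row] in pixels, amid what is visible of it).
The state is a dict: "time_s": time; "joints": joint angles; "joint_velocities": joint speeds; "effort": joint torques, N m; "tcp_pos": TCP position; "ee_rot": TCP orientation; "wrist_force": force on the tool from outside, world axes, zero at the start; "moment": the same for the moment, N m; "gripper_width": opening from 0.0 (shut) to 1.0 (fully open); "gripper_force": force on a finger pad.
Only numpy, scipy, OpenCV 4.12 (cv2) and the standard library are available. Lean on these libraries where they do the work, as an engineer would, in place of code of your own. Each camera call takes 0.05 s, during which the arm holds its last target. There are 200 camera calls.

## Working session

There is one attempt and no reset: what is moved stays moved. The work goes in short steps, Python scripts to look and compute and a shell command to move; the robot and the scene stay as the last step left them, time stands still between calls to the robot, and variables do not carry over. Pictures are saved under pics/ and viewed, at most 14 in all, crops included, and the job is handed in when it is done.

```bash
mkdir -p pics; cat > h.py <<'E'
import numpy as np,cv2
from station import r,vision
def K(n):
    m=vision.camera_model(n);f=200/np.tan(np.radians(m["vertical_fov"]/2));return f,m["cx"],m["cy"],np.array(m["extrinsics"])
def world(n,uv,d):
    f,cx,cy,T=K(n);return (T@np.array([(uv[0]-cx)*d/f,(uv[1]-cy)*d/f,d,1]))[:3]
def onplane(n,uv,z):
    f,cx,cy,T=K(n);v=T[:3,:3]@np.array([(uv[0]-cx)/f,(uv[1]-cy)/f,1]);return T[:3,3]+v*(z-T[2,3])/v[2]
def cloud(n,dep):
    f,cx,cy,T=K(n);v,u=np.mgrid[:400,:640];P=np.stack([(u-cx)*dep/f,(v-cy)*dep/f,dep],-1);return P@T[:3,:3].T+T[:3,3]
def save(n,im):cv2.imwrite("pics/"+n+".png",im[...,::-1])
E
python3 - <<'E'
from h import *
for n in("top","side"):
    im,d=vision.capture(n);save(n+"0",im);C=cloud(n,d);print(n,K(n)[0],K(n)[3].round(3).tolist())
    for t in "cup_center bottle_center weight_center cork_mat tile steel_plate spare_mat dish_center timer_center crucible_center".split():
        for o in vision.cut_out(n,t)[:3]:
            g=o["region"]&(d>0);p=C[g]
            print(t,round(o["conf"],2),np.round(o["uv"]),g.sum(),np.median(p,0).round(3),np.percentile(p[:,2],[5,95]).round(3),((np.percentile(p,2,0)+np.percentile(p,98,0))/2).round(3)[:2] if len(p) else '')
print(r.sense())
E
```

```text
top 362.76446594496946 [[0.023, -0.987, 0.162, 0.413], [-1.0, -0.026, -0.015, 0.118], [0.019, -0.161, -0.987, 0.919], [0.0, 0.0, 0.0, 1.0]]
cup_center 0.98 [321. 150.] 502 [0.683 0.119 0.059] [0.025 0.062] [0.685 0.119]
cup_center 0.89 [361. 205.] 521 [0.552 0.023 0.059] [0.002 0.061] [0.553 0.022]
cup_center 0.72 [396. 263.] 559 [ 0.42  -0.061  0.065] [0.057 0.067] [ 0.42  -0.062]
bottle_center 0.91 [319. 252.] 430 [0.435 0.123 0.094] [0.007 0.12 ] [0.435 0.124]
weight_center 0.55 [246. 186.] 80 [0.593 0.308 0.038] [0.013 0.052] [0.594 0.31 ]
weight_center 0.46 [305. 257.] 986 [0.429 0.14  0.007] [0.003 0.01 ] [0.431 0.127]
cork_mat 0.58 [248. 191.] 977 [0.584 0.307 0.007] [0.004 0.01 ] [0.586 0.308]
tile 0.65 [388. 251.] 659 [ 0.437 -0.051  0.007] [0.004 0.009] [ 0.426 -0.065]
steel_plate 0.68 [306. 256.] 899 [0.429 0.143 0.006] [0.004 0.009] [0.433 0.125]
spare_mat 0.66 [314. 201.] 1054 [0.568 0.139 0.007] [0.004 0.009] [0.569 0.138]
dish_center 0.81 [242. 258.] 1195 [0.422 0.308 0.016] [0.011 0.018] [0.422 0.308]
dish_center 0.23 [316. 200.] 1152 [0.569 0.139 0.007] [0.004 0.009]
[... 1591 characters left out ...]
.84100419e+01, -1.48130442e+01]), 'joint_velocities': array([-0.05341704, -0.02243604, -0.06550935, -0.12765056,  0.05033047,
       -0.02980884]), 'effort': array([-6.66571395e-04, -3.90482318e+01,  1.87621146e+01,  4.22468573e+00,
        1.53963390e-02, -2.22535095e-05]), 'tcp_pos': array([0.1958633 , 0.59350011, 0.40475986]), 'ee_rot': array([[ 9.49629011e-01, -3.13376356e-01, -1.03595606e-05],
       [-3.13376355e-01, -9.49629011e-01,  4.22363900e-05],
       [-2.30736252e-05, -3.68624600e-05, -9.99999999e-01]]), 'wrist_force': array([0.14132677, 0.09922303, 1.06634581]), 'moment': array([ 0.00962642, -0.04123737, -0.03397189]), 'gripper_force': 0.0, 'gripper_width': 0.9970890225626213}
```

```bash
python3 - <<'E'
import cv2
a=cv2.imread("pics/top0.png")[110:310,180:480];b=cv2.imread("pics/side0.png")[130:330,200:480]
cv2.imwrite("pics/topc.png",cv2.resize(a,(800,533),interpolation=cv2.INTER_CUBIC));cv2.imwrite("pics/sidec.png",cv2.resize(b,(800,571),interpolation=cv2.INTER_CUBIC))
E
```

```text
(no output)
```

View pics/topc.png

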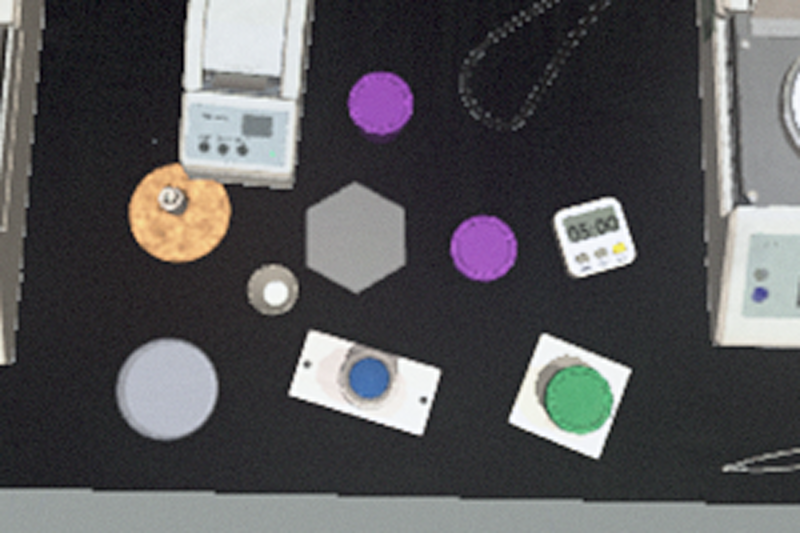

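View pics/sidec.png

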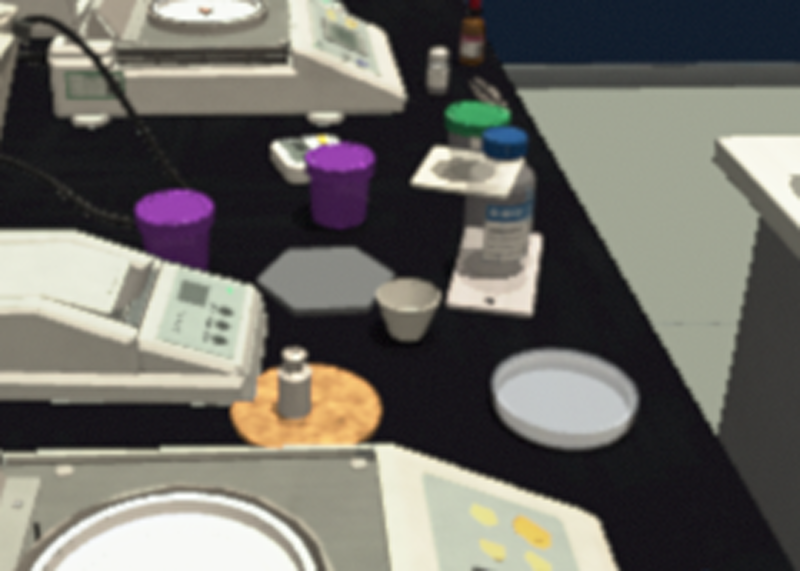

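The top picture shows three cups: purple at (321,150), purple at (361,205) and green at (396,263). The green one is the sample cup: it has the green lid and stands on the white tile, while the others are purple look-alikes. The bottle (blue cap, (319,252)) stands on the plate, and the weight (245,184) on the cork near a balance. Next I'll get the rest geometry and the obstacle heights, with an enlarged crop of the green cup.

```bash
python3 - <<'E'
from h import *
im,d=vision.capture("top");C=cloud("top",d)
hsv=cv2.cvtColor(im,cv2.COLOR_RGB2HSV)
# rest outlines: points with z in 3..10mm near, in world
def pts(c,rad,zl=.003,zh=.011):
    m=(abs(C[...,2]-.0065)<.005)&(np.hypot(C[...,0]-c[0],C[...,1]-c[1])<rad)&(im.max(-1)>75);return m
for n,c,rad in(("cork",(.586,.308),.062),("tile",(.428,-.062),.068),("plate",(.433,.125),.078),("spare",(.569,.138),.06)):
    m=pts(c,rad); 
    k,lab,st,_=cv2.connectedComponentsWithStats(m.astype(np.uint8),connectivity=8)
    ys,xs=np.nonzero(np.isin(lab,[i for i in range(1,k) if st[i,4]>40]))
    P=np.array([onplane("top",(x,y),.006)[:2] for x,y in zip(xs,ys)]).astype(np.float32)*1000
    print(n,len(P),"rect",np.round(cv2.minAreaRect(P)[0],1),np.round(cv2.minAreaRect(P)[1],1),cv2.minAreaRect(P)[2],"circ",cv2.minEnclosingCircle(P))
# tops
for n,c,z0,z1 in(("cup",(.42,-.062),.054,.075),("bottle",(.435,.124),.108,.13),("weight",(.594,.31),.03,.06)):
    m=(C[...,2]>z0)&(C[...,2]<z1)&(np.hypot(C[...,0]-c[0],C[...,1]-c[1])<.045);p=C[m];print(n,m.sum(),np.median(p,0).round(4),((p.min(0)+p.max(0))/2).round(4),p[:,2].max().round(3))
# height map 2cm cells (mm), rows x .80->.30, cols y .45->-.25
print("      "+" ".join("%4d"%(y*1000) for y in np.arange(.45,-.25,-.03)))
for x in np.arange(.80,.34,-.03):
    row=[]
    for y in np.arange(.45,-.25,-.03):
        m=(abs(C[...,0]-x)<.015)&(abs(C[...,1]-y)<.015)&(d>0);row.append("%4d"%(C[m][:,2].max()*1000) if m.any() else "   .")
    print("%4d  "%(x*1000)+" ".join(row))
m=(C[...,2]>.025)&(abs(C[...,0]-.64)<.08)&(abs(C[...,1]-.27)<.09)&(C[...,0]>.605);p=C[m];print("balance min x",np.percentile(p[:,0],[.5,2]),"y",np.percentile(p[:,1],[1,99]))
cv2.imwrite("pics/cupcrop.png",cv2.resize(im[225:300,360:440,::-1],(640,600),interpolation=cv2.INTER_CUBIC))
E
```

```text
cork 977 rect [588.1 308.2] [97.7 92.4] 71.93810272216797 circ ((592.489013671875, 304.4149169921875), 52.63471603393555)
tile 784 rect [425.6 -66.5] [92.1 92.5] 68.96671295166016 circ ((425.52545166015625, -66.17903900146484), 63.35770797729492)
plate 951 rect [433.3 125.3] [132.   65.8] 74.25242614746094 circ ((432.37139892578125, 125.67772674560547), 72.11480712890625)Traceback (most recent call last):
  File "<stdin>", line 11, in <module>
  File "h.py", line 8, in onplane
    f,cx,cy,T=K(n);v=T[:3,:3]@np.array([(uv[0]-cx)/f,(uv[1]-cy)/f,1]);return T[:3,3]+v*(z-T[2,3])/v[2]
              ~^^^
  File "h.py", line 4, in K
    m=vision.camera_model(n);f=200/np.tan(np.radians(m["vertical_fov"]/2));return f,m["cx"],m["cy"],np.array(m["extrinsics"])
ValueError: time passes only in moves, steps and waits
```

```bash
sed -i 's/^def K(n)/from functools import lru_cache\n@lru_cache\ndef K(n)/' h.py; python3 - <<'E'
from h import *
im,d=vision.capture("top");C=cloud("top",d);np.savez("top.npz",im=im,d=d)
hsv=cv2.cvtColor(im,cv2.COLOR_RGB2HSV)
def proj(m,z=.006):
    ys,xs=np.nonzero(m);return np.array([onplane("top",(x,y),z)[:2] for x,y in zip(xs,ys)]).astype(np.float32)*1000
R=lambda c,rad:np.hypot(C[...,0]-c[0],C[...,1]-c[1])<rad
m=(hsv[...,0]<25)&(hsv[...,1]>80)&(hsv[...,2]>90)&R((.586,.308),.07)
e=m.astype(np.uint8);P=proj(m);print("cork",len(P),cv2.minEnclosingCircle(P),P.min(0),P.max(0))
m=(abs(C[...,2]-.0065)<.005)&(im.max(-1)>75)&R((.569,.138),.06);P=proj(m);print("spare",cv2.minAreaRect(P))
for n,c,z0,z1 in(("cup",(.42,-.062),.054,.075),("bottle",(.435,.124),.108,.13),("weight",(.594,.31),.03,.06)):
    m=(C[...,2]>z0)&(C[...,2]<z1)&R(c,.045);p=C[m];print(n,m.sum(),np.median(p,0).round(4),((p.min(0)+p.max(0))/2).round(4),p[:,2].max().round(3))
print("      "+" ".join("%4d"%(y*1000) for y in np.arange(.45,-.25,-.03)))
for x in np.arange(.80,.34,-.03):
    row=[]
    for y in np.arange(.45,-.25,-.03):
        m=(abs(C[...,0]-x)<.015)&(abs(C[...,1]-y)<.015)&(d>0);row.append("%4d"%(C[m][:,2].max()*1000) if m.any() else "   .")
    print("%4d  "%(x*1000)+" ".join(row))
m=(C[...,2]>.025)&(abs(C[...,0]-.64)<.08)&(abs(C[...,1]-.27)<.09)&(C[...,0]>.612);p=C[m]
for a in np.arange(.19,.36,.02):
    q=p[abs(p[:,1]-a)<.01]; print("bal y%.2f"%a, q[:,0].min().round(3) if len(q) else None, q[q[:,0]<q[:,0].min()+.03][:,2].max().round(3) if len(q) else '')
cv2.imwrite("pics/cupcrop.png",cv2.resize(im[225:300,360:440,::-1],(640,600),interpolation=cv2.INTER_CUBIC))
E
```

```text
cork 983 ((590.5053100585938, 307.56927490234375), 49.04532241821289) [541.8398  258.63712] [638.1483  355.92517]
spare ((570.9414672851562, 138.79661560058594), (103.31751251220703, 95.74895477294922), 64.45639038085938)
cup 536 [ 0.4203 -0.0611  0.0649] [ 0.4203 -0.0617  0.0616] 0.069
bottle 191 [0.433  0.1217 0.1187] [0.434  0.1223 0.1187] 0.123
weight 95 [0.5994 0.3062 0.0377] [0.6124 0.3029 0.0431] 0.055
       450  420  390  360  330  300  270  240  210  180  150  120   90   60   30    0  -29  -59  -89 -119 -149 -179 -209 -239
 800   318    4    4    5    4   77   78   78   79   77    5    3    4    5    5    9   11   10  140  145    3  322  323  315
 770   319    4    4    4    4   79   79   80   80   78    4    5    5    4   10   11    4  117  132    5    4   86  122  116
 740   314    3    4    4    6   77   79   79   79   77    4    4    4    5   10    3   67  102    4    3    4   69   90  100
 710   316    4    4    4    5   67   69   70   71   63   61   62   61    4   11    7   57    5    4    4    4   71   89  105
 679    89    3    5    4    4   55   75   74   73    5  
[... 936 characters left out ...]
  34   45   44
 439    44    5    4   19   19   19   19    4    4    9  120  122   94    9    5    3   67   68   68    9    4    4    4    5
 409     5    4    4   20   20   19   19    5    8    9   95  122   88   11    4    9   69   67   68   11    5    6    4    4
 379     6    4    4   13   19   19   20    5    4    4    4    6    9    6    5    5    8   68    9    4    4    4    9   11
 349     5    4    6    3    5    4    5    5    4    4    4    4    4    5    4    4    5    5    3    4    5    3   11   10
bal y0.19 0.63 0.044
bal y0.21 0.62 0.047
bal y0.23 0.62 0.046
bal y0.25 0.622 0.046
bal y0.27 0.623 0.048
bal y0.29 0.624 0.045
bal y0.31 0.625 0.042
bal y0.33 None 
bal y0.35 None
```

View pics/cupcrop.png

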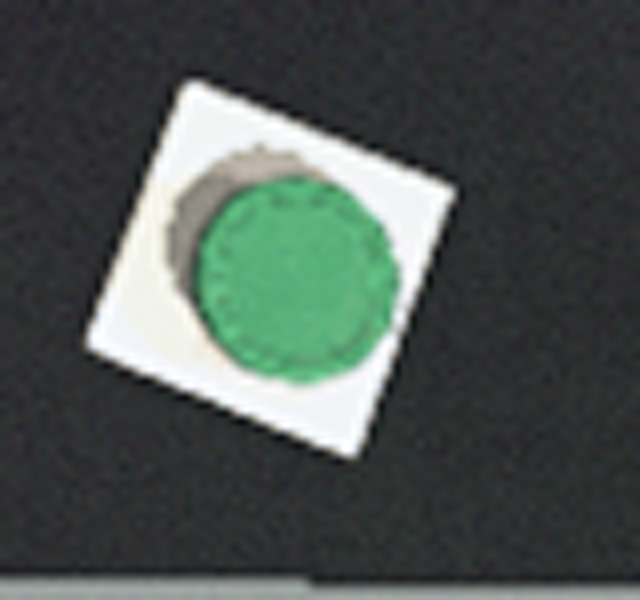

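The crop confirms it: the green lid at about (396,262) stands on the white tile, so this is the sample cup. Now triangulation from both views.

```bash
cat >> h.py <<'E'
def ray(n,uv):
    f,cx,cy,T=K(n);v=T[:3,:3]@np.array([(uv[0]-cx)/f,(uv[1]-cy)/f,1]);return T[:3,3],v/np.linalg.norm(v)
def tri(a,b):
    A=np.zeros((3,3));B=np.zeros(3)
    for n,uv in(("top",a),("side",b)):
        o,v=ray(n,uv);M=np.eye(3)-np.outer(v,v);A+=M;B+=M@o
    p=np.linalg.solve(A,B);return p.round(4)
E
python3 - <<'E'
from h import *
S={};ims={}
for n in("top","side"):
    im,d=vision.capture(n);ims[n]=im
    h=cv2.cvtColor(im,cv2.COLOR_RGB2HSV)
    box=np.zeros(im.shape[:2],bool);box[110:310,200:480]=1
    for t,lo,hi in(("green",60,90),("blue",102,118)):
        m=(h[...,0]>=lo)&(h[...,0]<=hi)&(h[...,1]>110)&(h[...,2]>50)&box
        k,l,st,c=cv2.connectedComponentsWithStats(m.astype(np.uint8));i=1+st[1:,4].argmax();S[n,t]=c[i];print(n,t,st[i],c[i].round(1))
    for o in vision.cut_out(n,"weight_center")[:3]:
        g=o["region"]
        if g.sum()<400 and (n=="top" or abs(o["uv"][1]-264)<8):
            ys,xs=np.nonzero(g);S[n,"w"]=np.array([xs.mean(),ys.mean()]);print(n,"w",S[n,"w"],xs.min(),xs.max(),ys.min(),ys.max());print(onplane(n,S[n,"w"],.028))
for t in("green","blue","w"):print(t,tri(S["top",t],S["side",t]))
# pure weight crops
a=cv2.resize(ims["top"][165:205,225:275],(400,320),interpolation=cv2.INTER_CUBIC);b=cv2.resize(ims["side"][245:285,280:330],(400,320),interpolation=cv2.INTER_CUBIC)
save("w",np.hstack([a,b]))
E
```

```text
top green [384 248  25  24 467] [396.3 259.3]
top blue [311 245  15  14 162] [318.  251.4]
top w [243.96551724 185.31034483] 239 249 180 190
[0.59583761 0.31067513 0.028     ]
side green [355 165  24  13 215] [365.6 170.5]
side blue [369 174  16  11 150] [376.9 179.2]
side w [302.75088968 264.68683274] 296 309 252 276
[0.59701706 0.31617708 0.028     ]
green [ 0.4228 -0.0628  0.0609]
blue [0.4333 0.1216 0.112 ]
w [0.5968 0.3114 0.0246]
```

View pics/w.png

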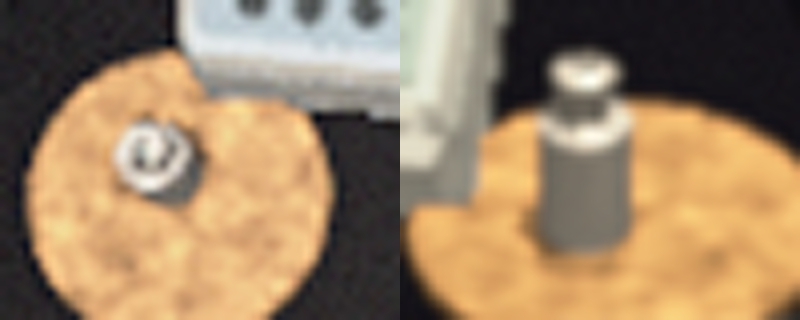

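```bash
python3 -m creep '[[1,30,30,0,0,0,-5],[1,60,58,0,0,0,-10],[1,88,87,0,0,0,-15],[1,116,116,0,0,0,-18.26],[1,145,145,0,0,0,-18.26],[1,174,174,0,0,0,-18.26],[1,200,200,0,0,0,-18.26],[1,216,216,0,0,0,-18.26]]'; python3 - <<'E'
from h import *
s=r.sense();print(s["tcp_pos"],s["ee_rot"].round(3).tolist())
print(onplane("top",(244.4,183.8),.05),tri((244.4,183.8),(303.1,253.8)))
E
```

```text
time_s: 2.07
tcp_pos: [0.3338, 0.3176, 0.4051]
ee_rot: [[1.0, -0.002, -0.0], [-0.002, -1.0, -0.0], [-0.0, 0.0, -1.0]]
wrist_force: [0.5, 0.9, 0.1]
gripper_width: 1.001
gripper_force: 0.0
[0.33384569 0.31758854 0.40506976] [[1.0, -0.002, -0.0], [-0.002, -1.0, -0.0], [-0.0, 0.0, -1.0]]
[0.59509724 0.30509743 0.05      ] [0.5962 0.3062 0.0447]
```

```bash
python3 -m creep '[[1,17,33,0,0,0,0],[1,34,66,10,0,0,0],[1,50,99,20,0,0,0],[1,66,130,35,0,0,0],[1,80,158,50,0,0,0],[1,92,181,65,0,0,0],[1,100,196,65,0,0,0],[1,100,196,65,0,0,0]]'; python3 -m creep '[[1,0,0,20,0,0,0],[1,0,0,45,0,0,0],[1,0,0,70,0,0,0],[1,0,0,90,0,0,0],[1,0,0,100,0,0,0],[1,0,0,100,0,0,0]]'; python3 - <<'E'
from h import *
a,_=vision.capture("side");b,_=vision.capture("top")
save("g1",np.hstack([cv2.resize(a[120:270,290:440],(400,400)),cv2.resize(b[180:330,250:400],(400,400))]))
E
```

```text
time_s: 2.73
tcp_pos: [0.4339, 0.1224, 0.3389]
ee_rot: [[1.0, -0.004, -0.002], [-0.004, -1.0, -0.002], [-0.002, 0.002, -1.0]]
wrist_force: [0.5, -0.5, -0.2]
gripper_width: 1.004
gripper_force: 0.0
time_s: 3.23
tcp_pos: [0.4326, 0.1249, 0.238]
ee_rot: [[1.0, 0.0, -0.004], [0.0, -1.0, -0.002], [-0.004, 0.002, -1.0]]
wrist_force: [-0.1, -0.2, 0.2]
gripper_width: 0.998
gripper_force: 0.0
```

View pics/g1.png

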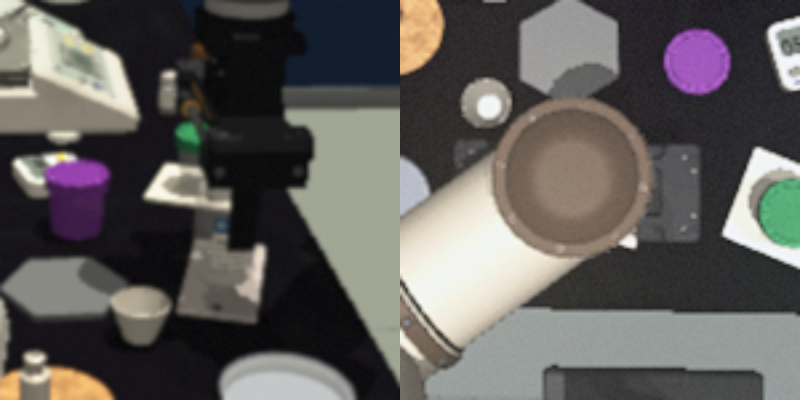

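The bottle (left half, about (215,235)) stands between the fingers. Closing.

```bash
python3 -m creep '[[1,1,3,-2,0,0,0],[-1,1,3,-2,0,0,0],[-1,1,3,-2,0,0,0],[-1,1,3,-2,0,0,0],[-1,1,3,-2,0,0,0],[-1,1,3,-2,0,0,0],[-1,1,3,-2,0,0,0],[-1,1,3,-2,0,0,0]]'; python3 -m creep '[[-1,0,0,0,0,0,0],[-1,0,0,-10,0,0,0],[-1,0,0,-25,0,0,0],[-1,0,0,-40,0,0,0],[-1,0,0,-55,0,0,0],[-1,0,0,-60,0,0,0],[-1,0,0,-60,0,0,0]]'
```

```text
time_s: 4.0
tcp_pos: [0.4342, 0.1216, 0.2417]
ee_rot: [[1.0, -0.0, -0.0], [-0.0, -1.0, -0.0], [-0.0, 0.0, -1.0]]
wrist_force: [-0.4, -0.8, 1.4]
gripper_width: 0.571
gripper_force: 30.0
time_s: 4.58
tcp_pos: [0.4344, 0.1218, 0.3026]
ee_rot: [[1.0, -0.0, 0.002], [-0.0, -1.0, 0.002], [0.002, -0.002, -1.0]]
wrist_force: [-0.1, 0.3, -1.3]
gripper_width: 0.566
gripper_force: 30.0
```

```bash
python3 -m creep '[[-1,10,-1,0,0,0,0],[-1,30,-4,0,0,0,0],[-1,52,-7,0,0,0,0],[-1,75,-10,0,0,0,0],[-1,98,-13,0,0,0,0],[-1,118,-15,0,0,0,0],[-1,130,-17,0,0,0,0],[-1,136,-17,0,0,0,0]]'; python3 -m creep '[[-1,0,0,10,0,0,0],[-1,0,0,25,0,0,0],[-1,0,0,38,0,0,0],[-1,0,0,48,0,0,0],[-1,0,0,54,0,0,0],[-1,0,0,58,0,0,0],[-1,0,0,60,0,0,0],[-1,0,0,60,0,0,0]]'
```

```text
time_s: 5.25
tcp_pos: [0.5722, 0.1388, 0.2994]
ee_rot: [[1.0, -0.001, -0.002], [-0.001, -1.0, -0.001], [-0.002, 0.001, -1.0]]
wrist_force: [-0.1, -0.1, -2.6]
gripper_width: 0.57
gripper_force: 30.0
time_s: 5.92
tcp_pos: [0.5703, 0.1387, 0.2421]
ee_rot: [[1.0, 0.0, 0.001], [0.0, -1.0, 0.0], [0.001, -0.0, -1.0]]
wrist_force: [-0.1, 0.0, -2.5]
gripper_width: 0.568
gripper_force: 30.0
```

```bash
python3 -m creep '[[-1,0,0,1,0,0,0],[-1,0,0,1,0,0,0],[-1,0,0,1,0,0,0]]'; python3 -m creep '[[0.5,0,0,0,0,0,0],[1,0,0,0,0,0,0],[1,0,0,0,0,0,0],[1,0,0,0,0,0,0],[1,0,0,-20,0,0,0],[1,0,0,-50,0,0,0],[1,0,0,-85,0,0,0],[1,0,0,-110,0,0,0]]'
```

```text
time_s: 6.17
tcp_pos: [0.5705, 0.1388, 0.2418]
ee_rot: [[1.0, 0.0, 0.002], [0.0, -1.0, 0.001], [0.002, -0.001, -1.0]]
wrist_force: [-1.9, -1.1, 3.6]
gripper_width: 0.572
gripper_force: 30.0
time_s: 6.83
tcp_pos: [0.5706, 0.1388, 0.3533]
ee_rot: [[1.0, 0.0, 0.003], [0.0, -1.0, 0.001], [0.003, -0.001, -1.0]]
wrist_force: [0.1, 1.4, -0.1]
gripper_width: 0.988
gripper_force: 0.0
```

```bash
python3 -m creep '[[1,3,-20,0,0,0,0],[1,7,-50,0,0,0,0],[1,12,-85,0,0,0,0],[1,17,-118,0,0,0,0],[1,20,-145,20,0,0,0],[1,23,-162,45,0,0,0],[1,24,-169,70,0,0,0],[1,24,-169,90,0,0,0]]'; python3 -m creep '[[1,0,0,0,0,0,0],[1,0,0,0,0,0,0]]';  python3 - <<'E'
from h import *
a,_=vision.capture("side");b,_=vision.capture("top")
save("g2",np.hstack([cv2.resize(a[150:300,230:380],(400,400)),cv2.resize(b[120:270,180:330],(400,400))]))
E
```

```text
time_s: 7.5
tcp_pos: [0.5939, 0.3096, 0.2581]
ee_rot: [[1.0, 0.002, -0.001], [0.002, -1.0, -0.001], [-0.001, 0.001, -1.0]]
wrist_force: [-1.4, 0.5, 0.6]
gripper_width: 0.998
gripper_force: 0.0
time_s: 7.67
tcp_pos: [0.5942, 0.3076, 0.2595]
ee_rot: [[1.0, 0.0, -0.002], [0.0, -1.0, -0.002], [-0.002, 0.002, -1.0]]
wrist_force: [0.3, 0.1, 1.5]
gripper_width: 1.005
gripper_force: 0.0
```

View pics/g2.png

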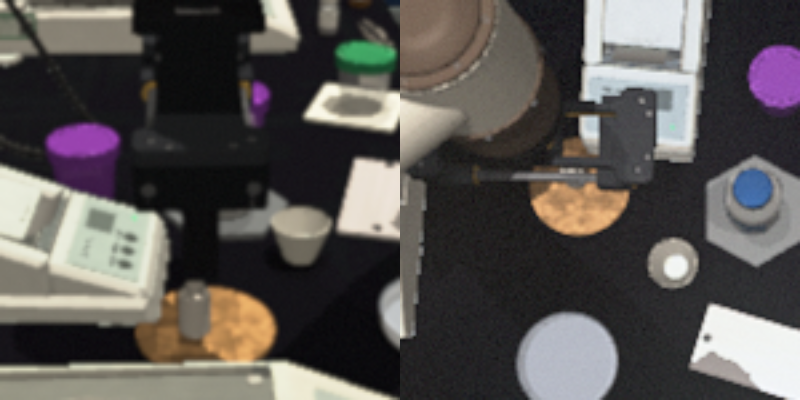

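The bottle stands on the hexagonal mat (right half, (752,195)), and the weight (left half, (195,312)) sits under the fingers, about 3 mm further in x. Descending.

```bash
python3 -m creep '[[1,3,0,10,0,0,0],[1,3,0,25,0,0,0],[1,3,0,40,0,0,0],[1,3,0,55,0,0,0],[1,3,0,64,0,0,0],[1,3,0,69,0,0,0],[1,3,0,69,0,0,0],[1,3,0,69,0,0,0]]' && python3 -m creep '[[-1,0,0,0,0,0,0],[-1,0,0,0,0,0,0],[-1,0,0,0,0,0,0],[-1,0,0,0,0,0,0],[-1,0,0,0,0,0,0],[-1,0,0,0,0,0,0],[-1,0,0,0,0,0,0],[-1,0,0,0,0,0,0]]'; python3 -m creep '[[-1,0,0,0,0,0,0],[-1,0,0,0,0,0,0],[-1,0,0,0,0,0,0],[-1,0,0,0,0,0,0]]'
```

```text
time_s: 8.43
tcp_pos: [0.5977, 0.3077, 0.1924]
ee_rot: [[1.0, -0.0, 0.001], [-0.0, -1.0, 0.001], [0.001, -0.001, -1.0]]
wrist_force: [-0.5, -0.1, -0.4]
gripper_width: 1.0
gripper_force: 0.0
time_s: 9.1
tcp_pos: [0.5973, 0.3077, 0.1917]
ee_rot: [[1.0, -0.0, -0.0], [-0.0, -1.0, -0.0], [-0.0, 0.0, -1.0]]
wrist_force: [0.2, -0.1, -0.5]
gripper_width: 0.479
gripper_force: 0.0
time_s: 9.43
tcp_pos: [0.5973, 0.3078, 0.1918]
ee_rot: [[1.0, -0.0, 0.0], [-0.0, -1.0, 0.0], [0.0, -0.0, -1.0]]
wrist_force: [1.0, 1.0, 0.4]
gripper_width: 0.243
gripper_force: 30.0
```

```bash
python3 -m creep '[[-1,0,0,-8,0,0,0],[-1,0,0,-22,0,0,0],[-1,0,0,-40,0,0,0],[-1,0,0,-60,0,0,0],[-1,0,0,-78,0,0,0],[-1,0,0,-92,0,0,0],[-1,0,0,-100,0,0,0],[-1,0,0,-100,0,0,0]]'; python3 -m creep '[[-1,-8,8,0,0,0,0],[-1,-28,30,0,0,0,0],[-1,-52,58,0,0,0,0],[-1,-76,85,0,0,0,0],[-1,-100,112,0,0,0,0],[-1,-124,138,0,0,0,0],[-1,-146,162,0,0,0,0],[-1,-164,182,0,0,0,0]]'; python3 -m creep '[[-1,0,0,10,0,0,0],[-1,0,0,30,0,0,0],[-1,0,0,50,0,0,0],[-1,0,0,68,0,0,0],[-1,0,0,82,0,0,0],[-1,0,0,92,0,0,0],[-1,0,0,97,0,0,0],[-1,0,0,97,0,0,0]]'
```

```text
time_s: 10.1
tcp_pos: [0.5976, 0.3078, 0.2944]
ee_rot: [[1.0, 0.0, 0.004], [0.0, -1.0, 0.003], [0.004, -0.003, -1.0]]
wrist_force: [0.2, 0.1, -0.7]
gripper_width: 0.24
gripper_force: 30.0
time_s: 10.77
tcp_pos: [0.4309, 0.1236, 0.2907]
ee_rot: [[1.0, -0.001, -0.003], [-0.001, -1.0, -0.002], [-0.003, 0.002, -1.0]]
wrist_force: [-0.3, 0.1, 0.3]
gripper_width: 0.241
gripper_force: 30.0
time_s: 11.43
tcp_pos: [0.4327, 0.1253, 0.1933]
ee_rot: [[1.0, -0.0, -0.003], [-0.0, -1.0, -0.002], [-0.003, 0.002, -1.0]]
wrist_force: [0.0, -0.6, -2.0]
gripper_width: 0.241
gripper_force: 30.0
```

```bash
python3 -m creep '[[-1,0,0,1,0,0,0],[-1,0,0,2,0,0,0],[-1,0,0,3,0,0,0],[-1,0,0,3,0,0,0]]'
```

```text
time_s: 11.77
tcp_pos: [0.4333, 0.1257, 0.1921]
ee_rot: [[1.0, -0.0, 0.001], [-0.0, -1.0, 0.001], [0.001, -0.001, -1.0]]
wrist_force: [0.2, 0.3, -0.1]
gripper_width: 0.249
gripper_force: 30.0
```

```bash
python3 - <<'E'
from h import *
a,_=vision.capture("side");save("g3",cv2.resize(a[180:270,320:440],(800,600),interpolation=cv2.INTER_CUBIC))
E
```

```text
(no output)
```

View pics/g3.png

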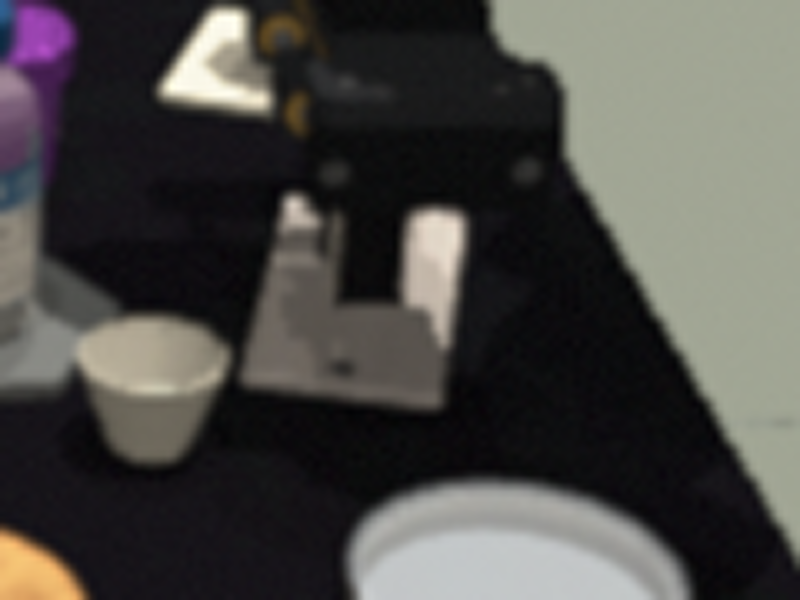

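The weight is hidden behind the finger at the middle of the plate, with its height matching the grasp. Releasing, then to the cup.

```bash
python3 -m creep '[[0,0,0,0,0,0,0],[1,0,0,0,0,0,0],[1,0,0,0,0,0,0],[1,0,0,0,0,0,0],[1,0,0,-20,0,0,0],[1,0,0,-50,0,0,0],[1,0,0,-85,0,0,0],[1,0,0,-105,0,0,0]]'; python3 -m creep '[[1,-1,20,0,0,0,0],[1,-3,50,0,0,0,0],[1,-5,80,0,0,0,0],[1,-7,110,0,0,0,0],[1,-9,140,0,0,0,0],[1,-11,167,0,0,0,0],[1,-11,187,0,0,0,0],[1,-11,187,0,0,0,0]]';  python3 - <<'E'
from h import *
im,d=vision.capture("top");b,db=vision.capture("side")
C=cloud("top",d);h=cv2.cvtColor(im,cv2.COLOR_RGB2HSV)
a=[cv2.resize(im[225:285,270:360],(400,267),interpolation=cv2.INTER_CUBIC),cv2.resize(b[160:250,310:445],(400,267),interpolation=cv2.INTER_CUBIC)]
save("g4",np.hstack(a))
for n in("top","side"):
    for o in vision.cut_out(n,"weight_center")[:3]:print(n,o["conf"],o["uv"],o["region"].sum(),onplane(n,o["uv"],.028))
E
```

```text
time_s: 12.48
tcp_pos: [0.4338, 0.1259, 0.2999]
ee_rot: [[1.0, 0.001, 0.004], [0.001, -1.0, 0.002], [0.004, -0.002, -1.0]]
wrist_force: [0.9, 0.2, 1.0]
gripper_width: 0.761
gripper_force: 0.0
time_s: 13.15
tcp_pos: [0.4216, -0.0637, 0.2967]
ee_rot: [[1.0, -0.004, -0.001], [-0.004, -1.0, -0.0], [-0.001, 0.0, -1.0]]
wrist_force: [0.1, 0.3, 0.5]
gripper_width: 0.998
gripper_force: 0.0
side 0.74 [375.8, 217.0] 153 [0.43157062 0.13891769 0.028     ]
```

View pics/g4.png

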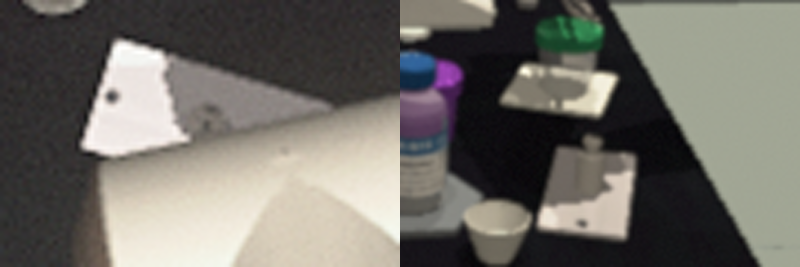

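The weight stands upright on the plate (side crop about (592,165)). Now the cup grasp.

```bash
python3 -m creep '[[1,0,0,10,0,0,0],[1,0,0,25,0,0,0],[1,0,0,42,0,0,0],[1,0,0,57,0,0,0],[1,0,0,68,0,0,0],[1,0,0,76,0,0,0],[1,0,0,76,0,0,0],[1,0,0,76,0,0,0]]'; python3 -m creep '[[-1,0,0,0,0,0,0],[-1,0,0,0,0,0,0],[-1,0,0,0,0,0,0],[-1,0,0,0,0,0,0],[-1,0,0,0,0,0,0],[-1,0,0,0,0,0,0],[-1,0,0,0,0,0,0],[-1,0,0,0,0,0,0]]'
```

```text
time_s: 14.02
tcp_pos: [0.4225, -0.0608, 0.2207]
ee_rot: [[1.0, 0.001, -0.001], [0.001, -1.0, -0.0], [-0.001, 0.0, -1.0]]
wrist_force: [-0.4, 0.9, 0.9]
gripper_width: 1.002
gripper_force: 0.0
time_s: 14.68
tcp_pos: [0.4224, -0.0614, 0.221]
ee_rot: [[1.0, 0.0, 0.001], [0.0, -1.0, -0.0], [0.001, 0.0, -1.0]]
wrist_force: [-0.2, -0.7, 2.7]
gripper_width: 0.666
gripper_force: 30.0
```

```bash
python3 -m creep '[[-1,0,0,-8,0,0,0],[-1,0,0,-22,0,0,0],[-1,0,0,-40,0,0,0],[-1,0,0,-60,0,0,0],[-1,0,0,-78,0,0,0],[-1,0,-8,-92,0,0,0],[-1,0,-20,-100,0,0,0],[-1,0,-40,-100,0,0,0]]'; python3 -m creep '[[-1,0,-25,0,0,0,0],[-1,0,-55,0,0,0,0],[-1,0,-87,0,0,0,0],[-1,0,-120,0,0,0,0],[-1,0,-153,0,0,0,0],[-1,0,-186,0,0,0,0],[-1,0,-219,0,0,0,0],[-1,0,-249,0,0,0,0]]'; python3 -m creep '[[-1,0,-25,0,0,0,0],[-1,5,-45,0,0,0,0],[-1,20,-62,0,0,0,0],[-1,42,-75,0,0,0,0],[-1,66,-82,0,0,0,0],[-1,92,-82,0,0,0,0],[-1,115,-82,0,0,0,0],[-1,130,-82,0,0,0,0]]'
```

```text
time_s: 15.35
tcp_pos: [0.4224, -0.0215, 0.3231]
ee_rot: [[1.0, -0.002, 0.004], [-0.002, -1.0, 0.001], [0.004, -0.001, -1.0]]
wrist_force: [0.5, -0.2, -0.1]
gripper_width: 0.667
gripper_force: 30.0
time_s: 16.02
tcp_pos: [0.4218, 0.2294, 0.3212]
ee_rot: [[1.0, 0.001, 0.0], [0.001, -1.0, 0.0], [0.0, -0.0, -1.0]]
wrist_force: [1.2, -0.9, -0.7]
gripper_width: 0.664
gripper_force: 30.0
time_s: 16.68
tcp_pos: [0.5539, 0.3097, 0.3206]
ee_rot: [[1.0, -0.001, -0.0], [-0.001, -1.0, -0.0], [-0.0, 0.0, -1.0]]
wrist_force: [0.2, 1.0, -0.3]
gripper_width: 0.664
gripper_force: 30.0
```

Over the cork front; descend partway, advance to (0.586, 0.310), look.

```bash
python3 -m creep '[[-1,8,0,8,0,0,0],[-1,18,0,22,0,0,0],[-1,27,0,36,0,0,0],[-1,33,0,48,0,0,0],[-1,33,0,57,0,0,0],[-1,33,0,62,0,0,0],[-1,33,0,62,0,0,0],[-1,33,0,62,0,0,0]]'; python3 - <<'E'
from h import *
b,_=vision.capture("side");im,_=vision.capture("top")
save("g5",np.hstack([cv2.resize(b[200:300,250:370],(480,400),interpolation=cv2.INTER_CUBIC),cv2.resize(im[130:230,200:280],(320,400),interpolation=cv2.INTER_CUBIC)]))
E
```

```text
time_s: 17.35
tcp_pos: [0.5848, 0.3098, 0.2589]
ee_rot: [[1.0, 0.001, -0.0], [0.001, -1.0, -0.0], [-0.0, 0.0, -1.0]]
wrist_force: [0.4, 0.2, -1.4]
gripper_width: 0.669
gripper_force: 30.0
```

View pics/g5.png

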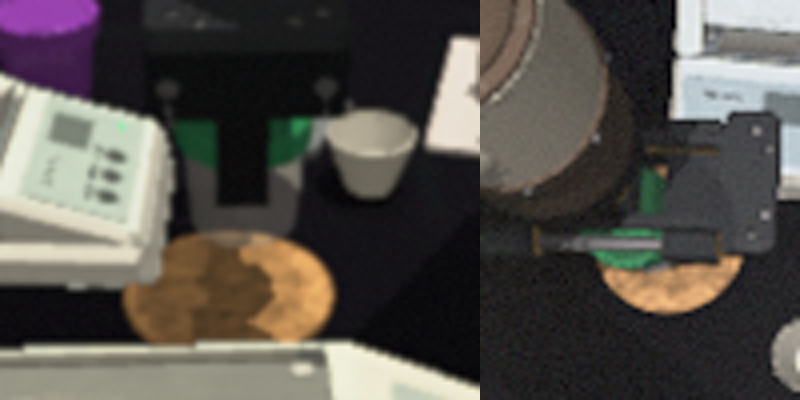

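The cup hangs upright over the cork (side crop: cup (244,200), cork (230,290)), clear of the balance corner at (165,210). Lowering and releasing.

```bash
python3 -m creep '[[-1,1,0,8,0,0,0],[-1,1,0,18,0,0,0],[-1,1,0,27,0,0,0],[-1,1,0,33,0,0,0],[-1,1,0,37,0,0,0],[-1,1,0,38,0,0,0],[-1,1,0,38,0,0,0],[-1,1,0,38,0,0,0]]'
```

```text
time_s: 18.12
tcp_pos: [0.5863, 0.3093, 0.2211]
ee_rot: [[1.0, 0.0, -0.0], [0.0, -1.0, -0.001], [-0.0, 0.001, -1.0]]
wrist_force: [-1.5, -2.4, 4.9]
gripper_width: 0.666
gripper_force: 29.9
```

```bash
python3 -m creep '[[0.7,0,0,0,0,0,0],[1,0,0,0,0,0,0],[1,0,0,0,0,0,0],[1,0,0,-10,0,0,0],[1,0,0,-40,0,0,0],[1,0,0,-75,0,0,0],[1,0,0,-110,0,0,0],[1,0,0,-130,0,0,0]]'; python3 -m creep '[[1,-2,20,0,0,0,0],[1,-4,50,0,0,0,0],[1,-7,85,0,0,0,0],[1,-10,118,0,0,0,0],[1,-13,145,0,0,0,0],[1,-15,162,0,0,0,0],[1,-16,170,0,0,0,0],[1,-16,170,0,0,0,0]]'; python3 - <<'E'
from h import *
for n in("top","side"):
    im,d=vision.capture(n);h=cv2.cvtColor(im,cv2.COLOR_RGB2HSV);C=cloud(n,d)
    for t,lo,hi in(("green",60,90),("blue",102,118)):
        m=(h[...,0]>=lo)&(h[...,0]<=hi)&(h[...,1]>110)&(h[...,2]>40)&(d>0);m[:110]=0
        k,l,st,c=cv2.connectedComponentsWithStats(m.astype(np.uint8));i=1+st[1:,4].argmax();p=C[l==i];print(n,t,st[i],((p.min(0)+p.max(0))/2).round(4),np.percentile(p[:,2],95).round(3))
E
```

```text
time_s: 18.78
tcp_pos: [0.5869, 0.3101, 0.3562]
ee_rot: [[1.0, 0.001, 0.006], [0.001, -1.0, 0.004], [0.006, -0.004, -1.0]]
wrist_force: [0.5, 0.4, 0.5]
gripper_width: 0.999
gripper_force: 0.0
time_s: 19.45
tcp_pos: [0.5703, 0.1386, 0.3513]
ee_rot: [[1.0, -0.002, 0.001], [-0.002, -1.0, 0.0], [0.001, -0.0, -1.0]]
wrist_force: [0.7, 0.4, -0.2]
gripper_width: 1.0
gripper_force: 0.0Traceback (most recent call last):
  File "<stdin>", line 6, in <module>
ValueError: attempt to get argmax of an empty sequence
```

```bash
python3 -m creep '[[1,0,0,10,0,0,0],[1,0,0,30,0,0,0],[1,0,0,52,0,0,0],[1,0,0,74,0,0,0],[1,0,0,92,0,0,0],[1,0,0,104,0,0,0],[1,0,0,109,0,0,0],[1,0,0,109,0,0,0]]'; python3 -m creep '[[1,0,0,0,0,0,0],[-1,0,0,0,0,0,0],[-1,0,0,0,0,0,0],[-1,0,0,0,0,0,0],[-1,0,0,0,0,0,0],[-1,0,0,0,0,0,0],[-1,0,0,0,0,0,0],[-1,0,0,0,0,0,0]]'; python3 -m creep '[[-1,0,0,0,0,0,0],[-1,0,0,-10,0,0,0],[-1,0,0,-25,0,0,0],[-1,0,0,-45,0,0,0],[-1,0,0,-65,0,0,0],[-1,0,0,-85,0,0,0],[-1,0,0,-97,0,0,0],[-1,0,0,-100,0,0,0]]'
```

```text
time_s: 20.17
tcp_pos: [0.57, 0.1407, 0.2395]
ee_rot: [[1.0, 0.001, -0.003], [0.001, -1.0, -0.002], [-0.003, 0.002, -1.0]]
wrist_force: [0.0, -0.6, 0.1]
gripper_width: 1.002
gripper_force: 0.0
time_s: 20.83
tcp_pos: [0.5702, 0.1395, 0.242]
ee_rot: [[1.0, -0.0, -0.0], [-0.0, -1.0, -0.0], [-0.0, 0.0, -1.0]]
wrist_force: [-0.1, -0.4, 1.2]
gripper_width: 0.569
gripper_force: 30.0
time_s: 21.5
tcp_pos: [0.5706, 0.1398, 0.3449]
ee_rot: [[1.0, 0.0, 0.005], [0.0, -1.0, 0.002], [0.005, -0.002, -1.0]]
wrist_force: [0.1, -0.6, -2.5]
gripper_width: 0.571
gripper_force: 30.0
```

Now to the tile, lowering to TCP z ≈ 0.242.

```bash
python3 -m creep '[[-1,-8,10,0,0,0,0],[-1,-24,33,0,0,0,0],[-1,-43,60,0,0,0,0],[-1,-63,89,0,0,0,0],[-1,-83,118,0,0,0,0],[-1,-103,147,0,0,0,0],[-1,-122,174,0,0,0,0],[-1,-136,194,0,0,0,0]]'; python3 -m creep '[[-1,-7,9,0,0,0,0],[-1,-9,12,10,0,0,0],[-1,-9,12,28,0,0,0],[-1,-9,12,46,0,0,0],[-1,-9,12,62,0,0,0],[-1,-9,12,74,0,0,0],[-1,-9,12,80,0,0,0],[-1,-9,12,80,0,0,0]]'; python3 - <<'E'
from h import *
b,_=vision.capture("side");im,_=vision.capture("top")
save("g6",np.hstack([cv2.resize(b[130:230,310:430],(480,400),interpolation=cv2.INTER_CUBIC),cv2.resize(im[220:320,350:430],(320,400),interpolation=cv2.INTER_CUBIC)]))
E
```

```text
time_s: 22.17
tcp_pos: [0.4318, -0.056, 0.341]
ee_rot: [[1.0, -0.001, -0.003], [-0.001, -1.0, 0.0], [-0.003, -0.0, -1.0]]
wrist_force: [0.7, -0.1, -2.4]
gripper_width: 0.568
gripper_force: 30.0
time_s: 22.83
tcp_pos: [0.425, -0.0662, 0.2604]
ee_rot: [[1.0, -0.0, -0.004], [-0.0, -1.0, -0.001], [-0.004, 0.001, -1.0]]
wrist_force: [0.1, 0.4, -1.9]
gripper_width: 0.569
gripper_force: 30.0
```

View pics/g6.png

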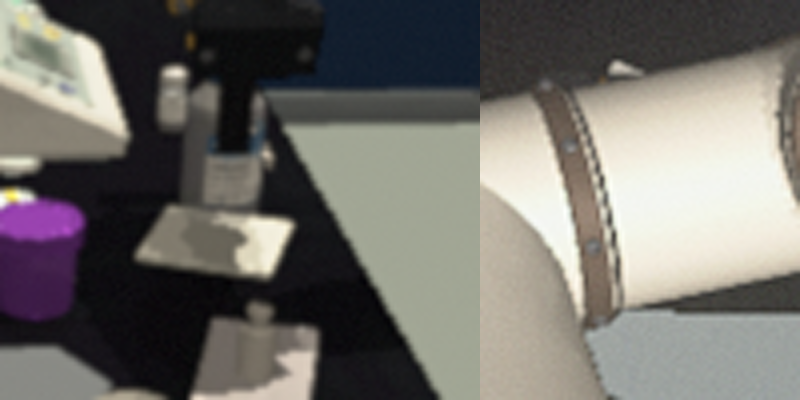

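The bottle hangs upright just above the tile (side crop: bottle about (225,150), tile (215,240)). Lowering 18 mm.

```bash
python3 -m creep '[[-1,0,0,5,0,0,0],[-1,0,0,10,0,0,0],[-1,0,0,14,0,0,0],[-1,0,0,17,0,0,0],[-1,0,0,19,0,0,0],[-1,0,0,20,0,0,0],[-1,0,0,20,0,0,0],[-1,0,0,20,0,0,0]]'
```

```text
time_s: 23.6
tcp_pos: [0.4252, -0.0664, 0.2419]
ee_rot: [[1.0, -0.0, 0.0], [-0.0, -1.0, -0.0], [0.0, 0.0, -1.0]]
wrist_force: [-2.2, -1.1, 0.2]
gripper_width: 0.575
gripper_force: 30.0
```

```bash
python3 -m creep '[[0.6,0,0,0,0,0,0],[1,0,0,0,0,0,0],[1,0,0,0,0,0,0],[1,0,0,0,0,0,0],[1,0,0,-20,0,0,0],[1,0,0,-55,0,0,0],[1,0,0,-90,0,0,0],[1,0,0,-125,0,0,0]]'; python3 -m creep '[[1,0,-30,-10,0,0,0],[1,0,-65,-20,0,0,0],[1,0,-100,-30,0,0,0],[1,0,-135,-30,0,0,0],[1,0,-170,-30,0,0,0],[1,0,-205,-30,0,0,0],[1,0,-240,-30,0,0,0],[1,0,-275,-30,0,0,0]]';python3 -m creep '[[1,-20,-35,0,0,0,0],[1,-40,-70,0,0,0,0],[1,-60,-105,0,0,0,0],[1,-80,-140,0,0,0,0],[1,-100,-175,0,0,0,0],[1,-120,-210,0,0,0,0],[1,-140,-245,0,0,0,0],[1,-160,-280,0,0,0,0]]'; python3 -m creep '[[1,-10,-35,0,0,0,0],[1,-20,-60,0,0,0,0],[1,-30,-80,0,0,0,0],[1,-30,-80,0,0,0,0]]'; python3 - <<'E'
from h import *
b,_=vision.capture("side");im,d=vision.capture("top");C=cloud("top",d);h=cv2.cvtColor(im,cv2.COLOR_RGB2HSV)
save("g7",np.hstack([cv2.resize(im[110:310,180:480],(420,280)),cv2.resize(b[130:330,200:480],(380,280))]))
for t,c,z0 in(("cup",(.586,.31),.053),("bottle",(.425,-.066),.105),("weight",(.433,.125),.03),("dish",(.422,.308),.008),("timer",(.573,-.085),.012),("cruc",(.514,.214),.01)):
    m=(C[...,2]>z0)&(C[...,2]<.13)&(np.hypot(C[...,0]-c[0],C[...,1]-c[1])<.06)
    if t=="cup":m&=(h[...,0]>=60)&(h[...,0]<=90)&(h[...,1]>80)
    p=C[m]; print(t,m.sum(),((np.percentile(p,2,0)+np.percentile(p,98,0))/2).round(4) if len(p) else None)
E
```

```text
time_s: 24.27
tcp_pos: [0.4249, -0.0664, 0.3682]
ee_rot: [[1.0, 0.0, -0.001], [0.0, -1.0, -0.0], [-0.001, 0.0, -1.0]]
wrist_force: [0.8, 0.2, -0.3]
gripper_width: 0.987
gripper_force: 0.0
time_s: 24.93
tcp_pos: [0.4247, 0.2104, 0.3969]
ee_rot: [[1.0, 0.0, 0.0], [0.0, -1.0, 0.0], [0.0, -0.0, -1.0]]
wrist_force: [1.3, 0.2, -0.2]
gripper_width: 1.0
gripper_force: 0.0
time_s: 25.6
tcp_pos: [0.2638, 0.4902, 0.3968]
ee_rot: [[1.0, 0.0, 0.0], [0.0, -1.0, 0.0], [0.0, -0.0, -1.0]]
wrist_force: [-0.1, 1.2, -0.7]
gripper_width: 1.001
gripper_force: 0.0
time_s: 25.93
tcp_pos: [0.2334, 0.5721, 0.3955]
ee_rot: [[1.0, 0.003, 0.0], [0.003, -1.0, 0.0], [0.0, -0.0, -1.0]]
wrist_force: [1.1, -0.3, 0.2]
gripper_width: 0.999
gripper_force: 0.0
cup 462 [0.5836 0.3061 0.0646]
bottle 205 [ 0.4244 -0.0647  0.1147]
weight 66 [0.4325 0.1275 0.0434]
dish 1140 [0.4218 0.308  0.0158]
timer 660 [ 0.5738 -0.0864  0.0183]
cruc 177 [0.5145 0.2108 0.0226]
```

View pics/g7.png

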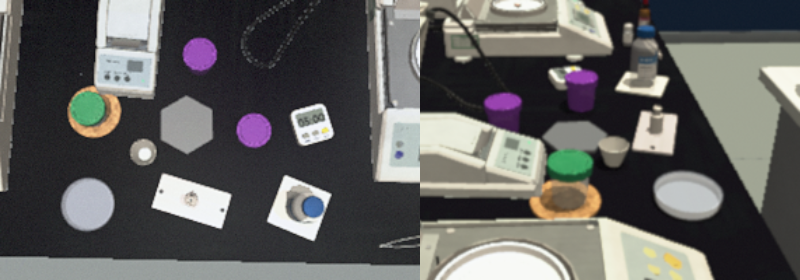

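All three stand upright on their own rests (top view: cup (88,108) on cork, weight (190,200) on plate, bottle (308,207) on tile). The offsets are about 6, 2 and 2 mm, and the bystanders haven't moved. Handing in.

```bash
python3 -c "
from station import r
print(r.finish_job())"
```

```text
the job is handed in; nothing more can be done
None
```

I handed the job in with the cup on the cork mat, the bottle on the tile and the weight on the steel plate, all upright and about 6, 2 and 2 mm off centre by the last camera check; the dish, timer and crucible measured within a few mm of where they started, and no verdict came back.

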